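Tip the trug of flower bulbs into the bulb drawer

TASK

Pull the drawer of the small wooden cabinet out to its stop, then pick up the black trug by its handle and tip all four flower bulbs over its open lip into the drawer. Set the empty trug back down on the bench, upright, without dropping it. Leave the drawer fully out and leave the seed box, pot, spray bottle and brush where they are.

Things in the scene. Friction and masses are not known exactly. Their poses are not given: they have to be found in the camera images.
- drawer_in (a point): Point on the drawer's inner floor, mid-width, 22 mm over the bench; x points in from the drawer front, z up; the drawer pulls out towards -x. Inside: x from -40 to +152, 190 wide, walls 73 deep. Front panel 234 wide, 84 above this floor, outer face at x = -52. The cabinet's front edge is at x = -40 with the drawer shut and +130 with it at its stop, roofed beyond
- drawer_handle (a point): Middle of the drawer's dark steel handle: a flat bar 120 long across (y), 12 thick (x), 16 high, on two end posts, 55 mm out from the drawer front, with a 49 mm clear gap behind it and 96 mm between the posts. It is 98 mm over the bench, 27 mm below the cabinet's top. Axes as drawer_in
- bulb_drawer (a joint): The only drawer of a low wooden cabinet, 240 x 240 x 125 high, fixed at the back of the bench, its front roughly facing the robot; a roll of tape, 25 high, is fixed on its top near the back. Value: how far the drawer is out, m: 0 shut, 0.17 at its stop. It starts 0 to 0.03 out and slides with about 2 N of friction
- trug: Loose black plastic carrying tray, 185 long (x from -95 to +90), 160 wide, walls 60 high, 6 thick, about 0.36 kg. Origin on its base plane below the handle. The -x end is open: from x = -20 the floor ramps up at 15 degrees to the lip at x = -95, 25 mm up. It stands on the bench left or right of the drawer (a cardboard box on the other side), lip roughly towards the robot
- trug_grip (a point): Middle of the trug's handle: a wooden flat bar bridging the trug across its middle (along the trug's y), 14 thick (along x), 34 high (from 96 to 130 mm over the base) and 148 long; this point is 115 mm over the base. Trug axes
- trug_lip (a point): Middle of the upper edge of the trug's open lip, (-95, 0, 25) mm in the trug's frame. Trug axes
- bulb1: One of four brown flower bulbs, 66 long, 54 thick, about 0.07 kg, that start lying in the trug. Origin on its axis at its thickest, x along its axis towards the pale pointed end. It rolls
- bulb2: One of four brown flower bulbs, 66 long, 54 thick, about 0.07 kg, that start lying in the trug. Origin on its axis at its thickest, x along its axis towards the pale pointed end. It rolls
- bulb3: One of four brown flower bulbs, 66 long, 54 thick, about 0.07 kg, that start lying in the trug. Origin on its axis at its thickest, x along its axis towards the pale pointed end. It rolls
- bulb4: One of four brown flower bulbs, 66 long, 54 thick, about 0.07 kg, that start lying in the trug. Origin on its axis at its thickest, x along its axis towards the pale pointed end. It rolls
- seed_box: Open cardboard box of seed packets, 130 x 170 x 90 high, packets to 110; loose, leave alone. Origin under its centre
- clay_pot: Terracotta pot, 110 across, 100 high, loose, leave alone, back left. Origin under its centre
- sprayer: White spray bottle, 76 across, 195 high, loose, leave alone, back right. Origin under its centre
- bench_brush: Hand brush, 190 long, lying on the bench near the robot; loose, leave alone. Its x runs along it
Not all that is in view belongs to the job. What is shaped like the trug but green or orange is not meant.

How it is judged:
On the way, in this order (a step that is already met when the one before it is completed fails the run):
1. the drawer is pulled out to its stop (value of joint bulb_drawer above 0.16 m), for 0.2 s.
2. the trug, lifted, is tipped by more than 20 degrees above the drawer (angle between trug's own z axis and vertical above 0.35 rad and z of trug_lip in the frame of drawer_in above 0.05 m and horizontal distance between trug_lip and drawer_in below 0.16 m and contact force between the fingers and trug above 0.5 N), for 0.1 s.
3. all four bulbs are in the drawer (x of bulb1 in the frame of drawer_in between -0.04 and 0.155 m and y of bulb1 in the frame of drawer_in between -0.1 and 0.1 m and z of bulb1 in the frame of drawer_in between 0.01 and 0.08 m and x of bulb2 in the frame of drawer_in between -0.04 and 0.155 m and y of bulb2 in the frame of drawer_in between -0.1 and 0.1 m and z of bulb2 in the frame of drawer_in between 0.01 and 0.08 m and x of bulb3 in the frame of drawer_in between -0.04 and 0.155 m and y of bulb3 in the frame of drawer_in between -0.1 and 0.1 m and z of bulb3 in the frame of drawer_in between 0.01 and 0.08 m and x of bulb4 in the frame of drawer_in between -0.04 and 0.155 m and y of bulb4 in the frame of drawer_in between -0.1 and 0.1 m and z of bulb4 in the frame of drawer_in between 0.01 and 0.08 m), for 0.2 s.
At the end, for the whole second after the job is handed in: The drawer is within 10 mm of its stop; all four bulbs lie at rest inside it (centres between its walls and no more than 80 mm above its floor, that is not over the rim); the trug stands at rest on the bench, base within 10 mm of it and tilted less than 0.1 rad (all of step 3 and value of joint bulb_drawer above 0.16 m and linear speed of each of bulb1, bulb2, bulb3, bulb4 below 0.05 m/s and height (world z) of trug below 0.01 m and angle between trug's own z axis and vertical below 0.1 rad and linear speed of trug below 0.02 m/s); the robot touches nothing.
It fails at once if the seed box, clay pot, spray bottle or brush is moved by more than 40 mm (distance of any of seed_box, clay_pot, sprayer, bench_brush from where it was at the start of the episode above 0.04 m).
It fails at once if the trug is let go while it is more than 30 mm above the bench (height (world z) of trug above 0.03 m and contact force between the fingers and trug below 0.05 N).
It also fails if it takes over 72 s, if anything falls off the work surface, if the arm or the gripper's body presses on something with over 40 N, if the wrist force passes 120 N, or if a joint passes its speed limit or range.

ROBOT

A 6-joint arm with a two-finger parallel gripper is mounted at the origin on the work surface. World frame = base frame: x ahead of the robot, y to its left, z up, the work surface at z = 0. Lengths are in m, angles in rad, forces in N, time in s.
With the tool pointing down it reaches from about 0.35 to 0.975 m from the base axis. Payload 4.9 kg.
Tool frame: the origin (TCP) lies midway between the tips of the shut fingers; the grasp point (between the pads) lies 19 mm behind it (ctrl.hold_point_z is the distance from the TCP to the grasp point, in m); z points along the fingers, y is the line along which they close (so a half turn about z gives the same grasp; the last joint's range is limited). The gripper opens to 85 mm and grips with 20 to 120 N. Pads are 22 mm wide; open, the fingers measure 114 mm over their backs; the gripper's body (76 mm by 85 mm) begins 54 mm behind the grasp point. The pads swing forward as they close: fully open they stand 13 mm farther back than shut.
Start: joints at [1.089, 0.053, 1.613, -0, 1.476, -0.119], TCP at [0.222, 0.584, 0.204] pointing down, gripper open.
Joint ranges: [-3.01, 3.01], [-1.01, 2.22], [0.06, 2.58], [-1.02, 4.17], [0.09, 2.62], [-3.14, 3.14]. Speed limits (rad/s): [2.57, 2.57, 3.14, 3.14, 3.14, 3.14].

INTERFACE

Orientations are given as a rotation vector (axis times angle).
In Python, from station import status, viewer, finish_job, ctrl gives the robot as it stands.
- The arm moves only by the shell command python3 -m jog 'ROWS' [FORCE]. ROWS is JSON, a list of rows, each a list of 7 numbers: the turn, a rotation vector about the tool's x, y, z each as a share of 5 degrees, from -1 to 1, then the shift along the tool's x, y, z each as a share of 30 mm, from -1 to 1, then the opening, from -1 (shut) to 1 (fully open). A call has 1 to 5 rows; each row shifts and turns the commanded pose from where the row before left it, along the tool's axes as they then stand; what a row does not reach is not made up. A row lasts 1/8 s, in which the tool goes at most 62.5 mm and 10.7 degrees, less where a joint would pass 70% of its speed; a pose out of reach is approached as far as the arm can. A call with a number of a shift or a turn outside -1 to 1 is refused whole. A call with a gripper value outside its range is refused whole. The fingers move at their own pace and stop on an object; FORCE is the grip in N (left out, the last holds). Time passes only in rows, so rows that do not move let the fingers close. It gives the time, the measured TCP pose, the force, the opening and the grip force at its end, in the units of the state.
- status.get_obs(): the state, without advancing time (a new reading comes with each control period).
- viewer.get_image(name): name is "scene" or "top" or "wrist"; returns a dict with "img" (384x512x3 uint8, red, green, blue), "fovy" (degrees; the focal length in pixels is half the picture's height over the tangent of half this angle, whatever the lens; pixels are square), "cx", "cy" (the principal point, pixels), "rvec" (rotation vector, rad) and "tvec" (3), from world to camera coordinates, as OpenCV has them. Camera axes: x right, y down, z forward; pixel columns grow to the right and rows downward; lengths in m; the calibration is good to about 2 mm. A picture is of the moment at which its call begins. There is no depth.
- finish_job(): hands the job in; it is judged then, once.
The state is a dict: "t": time; "q": joint angles; "dq": joint speeds; "effort": joint torques, N m; "tool_pos": TCP position; "tool_rot": TCP orientation; "contact_force": force on the tool from outside, world axes, zero at the start; "wrist_torque": the same for the moment, N m; "opening": finger opening in m; "grip_force": force on a finger pad.
Only numpy, scipy, OpenCV 4.12 (cv2) and the standard library are available. Lean on these libraries where they do the work, as an engineer would, in place of code of your own. Each camera call takes 0.05 s, during which the arm holds its last target. There are 200 camera calls.

## Working session

There is one attempt and no reset: what is moved stays moved. The work goes in short steps, Python scripts to look and compute and a shell command to move; the robot and the scene stay as the last step left them, time stands still between calls to the robot, and variables do not carry over. Pictures are saved under pics/ and viewed, at most 10 in all, crops included, and the job is handed in when it is done.

```bash
mkdir -p pics; ls; cat > h.py <<'E'
import numpy as np, cv2
from station import status, viewer, ctrl
from scipy.spatial.transform import Rotation as R
def cam(n):
    d=viewer.get_image(n); h,w=d['img'].shape[:2]
    f=h/2/np.tan(np.radians(d['fovy'])/2)
    d['K']=np.array([[f,0,d['cx']],[0,f,d['cy']],[0,0,1]]); d['Rm']=R.from_rotvec(np.ravel(d['rvec'])).as_matrix(); d['t']=np.ravel(d['tvec']); return d
def ray(d,uv):
    v=d['Rm'].T@np.linalg.inv(d['K'])@np.array([uv[0],uv[1],1.]); return -d['Rm'].T@d['t'],v
def onz(d,uv,z):
    c,v=ray(d,uv); return c+v*(z-c[2])/v[2]
def proj(d,p):
    q=d['K']@(d['Rm']@np.asarray(p)+d['t']); return q[:2]/q[2]
def save(d,n): cv2.imwrite('pics/'+n,d['img'][:,:,::-1])
E
python3 - <<'E'
from h import *
a=cam('scene');b=cam('top')
for d in(a,b): print(d['K'][0,0],d['cx'],d['cy'],-d['Rm'].T@d['t'],{k:type(v) for k,v in d.items()}.keys())
im=np.hstack([a['img'],b['img']]); 
cv2.imwrite('pics/s0.png',cv2.resize(a['img'],(768,576),interpolation=cv2.INTER_CUBIC)[:,:,::-1]);cv2.imwrite('pics/t0.png',cv2.resize(b['img'],(768,576),interpolation=cv2.INTER_CUBIC)[:,:,::-1])
print(status.get_obs())
E
```

```text
pics
457.9385953635614 251.02695426534586 196.1361623567256 [1.29783844 0.46353211 1.28895091] dict_keys(['img', 'fovy', 'cx', 'cy', 'rvec', 'tvec', 'K', 'Rm', 't'])
437.4719441371442 261.97734721235145 187.56280409876476 [0.25551655 0.09305447 1.40250598] dict_keys(['img', 'fovy', 'cx', 'cy', 'rvec', 'tvec', 'K', 'Rm', 't'])
{'t': 0.1, 'q': array([ 1.08901734e+00,  5.33180035e-02,  1.61414928e+00,  1.20378329e-05,
        1.47600026e+00, -1.18994555e-01]), 'dq': array([-0.00014808, -0.00216054, -0.00334973, -0.00016352,  0.00122329,
       -0.0013508 ]), 'effort': array([ 6.84452461e-04, -3.94901240e+01, -3.71363246e+01, -1.49529865e-04,
        3.90642526e-03, -1.05353601e-05]), 'tool_pos': array([0.22150714, 0.58377766, 0.20287359]), 'tool_rot': array([-5.66639962e-01, -3.08949161e+00,  2.80712992e-03]), 'contact_force': array([ 0.00810382, -0.18080377,  0.68007788]), 'wrist_torque': array([-0.01610376,  0.02128484,  0.00537006]), 'grip_force': 0.0, 'opening': 0.08556235452634778}
```

View pics/s0.png

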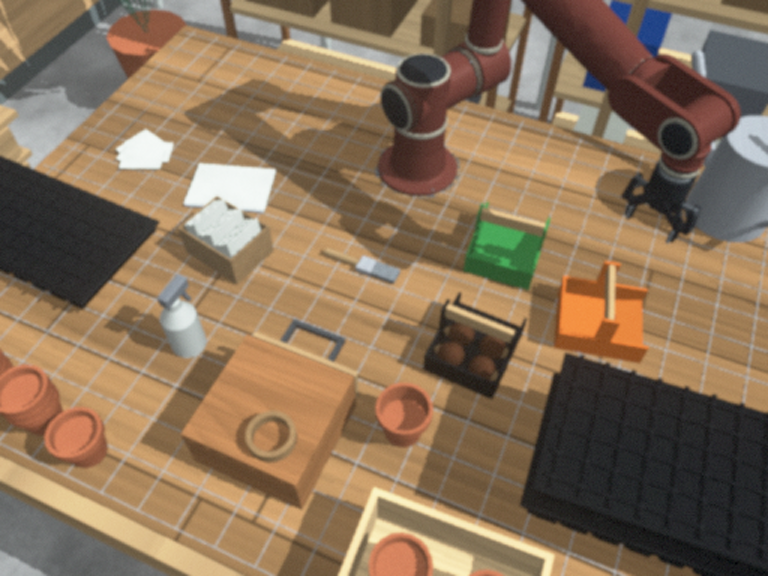

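View pics/t0.png

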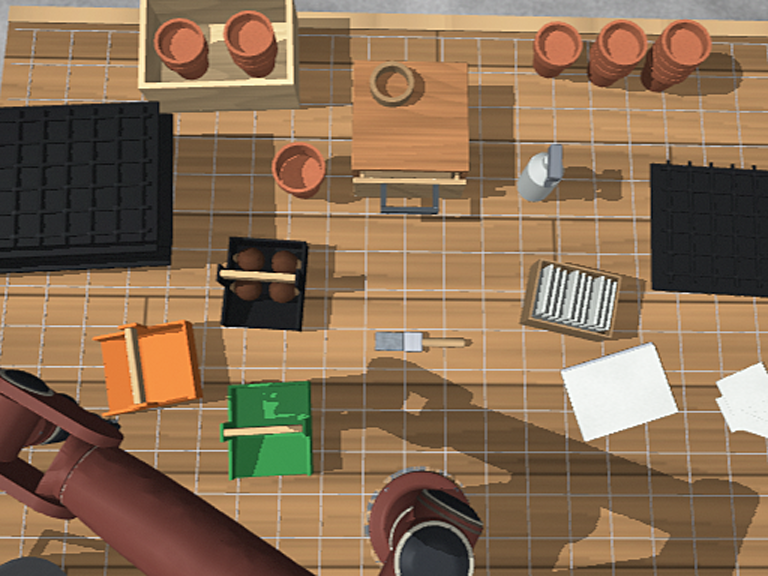

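The top view shows the black trug with its four bulbs at about (265,283), its wooden handle running (219,275)-(297,279). The drawer handle bar runs (382,212)-(437,212) and the brush lies at (420,341). In the scene view the trug is at (475,345) and the drawer handle at (312,335).

```bash
cat > m.py <<'E'
from h import *
def blob(d,roi,fn):
    x0,y0,x1,y1=roi; h=cv2.cvtColor(d['img'],cv2.COLOR_RGB2HSV)[y0:y1,x0:x1].astype(int)
    m=fn(h).astype(np.uint8); n,l,s,c=cv2.connectedComponentsWithStats(m)
    i=1+np.argmax(s[1:,4]); cn=cv2.findContours((l==i).astype(np.uint8),0,2)[0][0]+[x0,y0]
    return cn.reshape(-1,2),s[i,4]
E
python3 - <<'E'
from m import *
b=cam('top');a=cam('scene')
# trug handle
c,n=blob(b,(140,170,205,195),lambda h:(h[...,2]>150)&(h[...,0]<30)&(h[...,1]<150))
r=cv2.minAreaRect(c);bx=cv2.boxPoints(r);print('trug handle top',n,r)
for p in bx: print(onz(b,p,.13).round(4))
print(onz(b,r[0],.13))
c,n=blob(b,(235,115,310,150),lambda h:(h[...,2]<110)&(h[...,1]<130)&(h[...,0]>80))
r=cv2.minAreaRect(c);bx=cv2.boxPoints(r);print('drawer handle',n,r)
for p in bx: print(onz(b,p,.106).round(4))
# cabinet top corners
c,n=blob(b,(228,38,315,116),lambda h:(h[...,0]<20)&(h[...,1]>80)&(h[...,2]>110))
r=cv2.minAreaRect(c);print('cab',n,r)
for p in cv2.boxPoints(r): print(onz(b,p,.125).round(4))
# trug body
c,n=blob(b,(140,152,210,225),lambda h:(h[...,2]<60))
r=cv2.minAreaRect(c);print('trug',n,r)
for p in cv2.boxPoints(r): print(onz(b,p,.06).round(4),onz(b,p,.025).round(4))
H=cv2.cvtColor(b['img'],cv2.COLOR_RGB2HSV)
print(H[184,144:204].tolist()[::3]); print(H[134:146,272].tolist())
v=cv2.resize(b['img'][110:230,130:330],(800,480),interpolation=cv2.INTER_CUBIC);cv2.imwrite('pics/c1.png',v[:,:,::-1])
for nm,p in dict(brushL=(250,227),brushR=(313,228)).items(): print(nm,onz(b,p,.02))
E
```

```text
trug handle top 214 ((171.49655151367188, 183.0586395263672), (49.26777648925781, 4.286707878112793), 3.3664608001708984)
[0.4872 0.4009 0.13  ]
[0.5    0.4008 0.13  ]
[0.493  0.2562 0.13  ]
[0.4801 0.2566 0.13  ]
[0.49007376 0.32867299 0.13      ]
drawer handle 257 ((272.5, 132.5), (19.0, 37.0), 90.0)
[0.6859 0.0875 0.106 ]
[ 0.6876 -0.027   0.106 ]
[ 0.6268 -0.0267  0.106 ]
[0.6252 0.0869 0.106 ]
cab 6303 ((271.0, 76.5), (77.0, 86.0), 90.0)
[0.9574 0.1721 0.125 ]
[ 0.9629 -0.0996  0.125 ]
[ 0.7079 -0.096   0.125 ]
[0.7039 0.1671 0.125 ]
trug 2231 ((173.9669189453125, 188.52919006347656), (59.134620666503906, 59.82077407836914), 3.5763344764709473)
[0.3978 0.4252 0.06  ] [0.4016 0.4339 0.025 ]
[0.5857 0.4236 0.06  ] [0.5943 0.4323 0.025 ]
[0.5761 0.2389 0.06  ] [0.5845 0.2427 0.025 ]
[0.3881 0.2449 0.06  ] [0.3916 0.2489 0.025 ]
[[14, 101, 106], [16, 103, 72], [16, 100, 125], [17, 99, 167], [17, 99, 190], [18, 94, 242], [19, 92, 250], [18, 93, 246], [19, 93, 245], [19, 91, 243], [19, 92, 239], [18, 93, 235], [18, 96, 232], [20, 90, 239], [19, 91, 239], [19, 90, 239], [19, 91, 238], [20, 91, 254], [105, 58, 35], [120, 13, 19]]
[[15, 125, 182], [16, 125, 182], [15, 124, 193], [15, 128, 160], [105, 47, 97], [102, 40, 95], [99, 33, 101], [105, 50, 51], [106, 54, 89], [15, 109, 182], [16, 129, 127], [16, 126, 115]]
brushL [0.37203136 0.09648891 0.02      ]
brushR [ 0.37057093 -0.10303519  0.02      ]
```

View pics/c1.png

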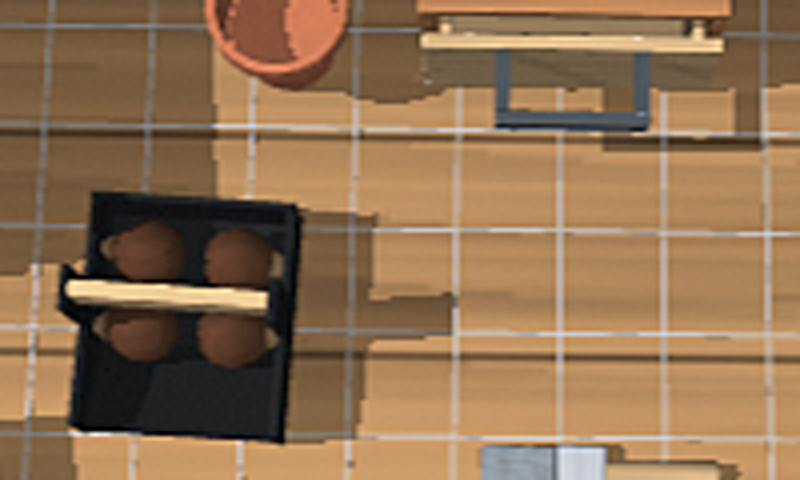

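The crop shows the drawer handle bar top at about (573,118) in crop pixels, nearly square to the world axes and slightly open. The trug handle bar is yawed about 3 degrees. I'll rotate the tool and move above the drawer handle.

```bash
python3 -m jog '[[0,0,1,0,0,0,1],[0,0,1,0,0,0,0.2],[0,0,1,0,0,0,0.2],[0,0,1,0,0,0,0.2],[0,0,1,0,0,0,0.2]]'
python3 -m jog '[[0,0,1,0,0,0,0.2],[0,0,1,0,0,0,0.2],[0,0,1,0,0,0,0.2],[0,0,1,0,0,0,0.2],[0,0,1,0,0,0,0.2]]'
python3 -m jog '[[0,0,1,0,0,0,0.2],[0,0,1,0,0,0,0.2],[0,0,1,0,0,0,0.2],[0,0,0.85,0,0,0,0.2]]'
python3 -m jog '[[0,0,0,-0.97,0.7,0,0.2],[0,0,0,-0.97,0.7,0,0.2],[0,0,0,-0.97,0.7,0,0.2],[0,0,0,-0.97,0.7,0,0.2],[0,0,0,-0.97,0.7,0,0.2]]'
python3 -m jog '[[0,0,0,-0.97,0.7,0,0.2],[0,0,0,-0.97,0.7,0,0.2],[0,0,0,-0.97,0.7,0,0.2],[0,0,0,-0.97,0.7,0,0.2],[0,0,0,-0.97,0.7,0,0.2]]'
python3 -m jog '[[0,0,0,-0.97,0.7,0,0.2],[0,0,0,-0.97,0.7,0,0.2],[0,0,0,-0.97,0.7,0,0.2],[0,0,0,-0.97,0.7,0,0.2],[0,0,0,-0.97,0.7,0,0.2]]'
python3 -m jog '[[0,0,0,-0.97,0.7,0,0.2],[0,0,0,-0.97,0.7,0,0.2],[0,0,0,-0.97,0.7,0,0.2],[0,0,0,-0.97,0.7,0,0.2],[0,0,0,0,0,0,0.2]]'
python3 - <<'E'
from m import *
a=cam('scene')
v=cv2.resize(a['img'][120:300,140:340],(800,720))[:600]
c=cam('wrist');print(c['K'][0,0],-c['Rm'].T@c['t'])
cv2.imwrite('pics/w1.png',cv2.resize(c['img'],(768,576))[:,:,::-1])
o=status.get_obs();print(o['tool_pos'],R.from_rotvec(o['tool_rot']).as_matrix().round(3))
E
```

```text
t: 0.82
tool_pos: [0.2217, 0.5841, 0.2037]
tool_rot: [-1.226, -2.892, 0.001]
contact_force: [-0.0, -0.2, 0.6]
opening: 0.0508
grip_force: 0.0
t: 1.45
tool_pos: [0.2217, 0.5841, 0.2037]
tool_rot: [1.823, 2.558, -0.001]
contact_force: [-0.4, 0.3, -0.5]
opening: 0.051
grip_force: 0.0
t: 1.95
tool_pos: [0.2217, 0.5841, 0.2036]
tool_rot: [2.225, 2.218, -0.001]
contact_force: [-0.2, -0.2, 0.1]
opening: 0.051
grip_force: 0.0
t: 2.58
tool_pos: [0.3271, 0.4376, 0.2038]
tool_rot: [2.222, 2.221, -0.0]
contact_force: [1.2, 0.5, -0.1]
opening: 0.0512
grip_force: 0.0
t: 3.2
tool_pos: [0.432, 0.2921, 0.2038]
tool_rot: [-2.222, -2.221, 0.0]
contact_force: [0.3, 0.6, 0.1]
opening: 0.0511
grip_force: 0.0
t: 3.82
tool_pos: [0.537, 0.1466, 0.2038]
tool_rot: [-2.222, -2.221, 0.0]
contact_force: [0.4, 0.0, -0.2]
opening: 0.051
grip_force: 0.0
t: 4.45
tool_pos: [0.6211, 0.0293, 0.2035]
tool_rot: [-2.225, -2.217, 0.001]
contact_force: [-0.2, 0.5, 0.4]
opening: 0.0512
grip_force: 0.0
265.3069430432213 [0.62121626 0.10141808 0.3736639 ]
[0.62013171 0.03121262 0.20354779] [[ 0.001  1.    -0.001]
 [ 1.    -0.001  0.   ]
 [ 0.    -0.001 -1.   ]]
```

View pics/w1.png

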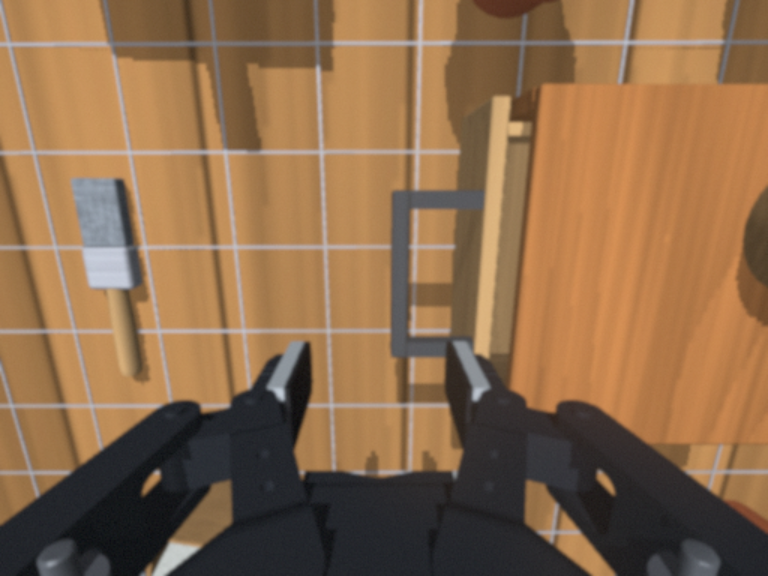

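The wrist view shows the handle bar with corners at about (392,191), (409,191), (409,357) and (392,357), and the drawer front at x~488-508.

```bash
python3 - <<'E'
from m import *
c=cam('wrist')
for z,P in((.106,[(392,191),(409,191),(407,357),(392,357)]),(.106,[(488,97),(475,355)]),(.125,[(540,84),(512,442)])):
  for p in P: print(z,p,onz(c,(np.array(p)+.5)/1.5-.5,z).round(4))
E
```

```text
0.106 (392, 191) [0.6294 0.0921 0.106 ]
0.106 (409, 191) [0.6405 0.0921 0.106 ]
0.106 (407, 357) [ 0.6415 -0.0266  0.106 ]
0.106 (392, 357) [ 0.6305 -0.0266  0.106 ]
0.106 (488, 97) [0.688  0.1483 0.106 ]
0.106 (475, 355) [ 0.6914 -0.025   0.106 ]
0.125 (540, 84) [0.7122 0.1517 0.125 ]
0.125 (512, 442) [ 0.7179 -0.0852  0.125 ]
```

```bash
python3 -m jog '[[0,0,0,0.04,0.52,0,0.2],[0,0,0,0,0,0.9,0.2],[0,0,0,0,0,1,0.2],[0,0,0,0,0,1,0.2],[0,0,0,0,0,1,0.2]]'
python3 -m jog '[[0,0,0,0,0,0.2,0.2],[0,0,0,0,0,0,-1],[0,0,0,0,0,0,-1],[0,0,0,0,0,0,-1],[0,0,0,0,0,0,-1]]' 40
```

```text
t: 5.22
tool_pos: [0.6355, 0.0336, 0.0863]
tool_rot: [2.22, 2.222, 0.0]
contact_force: [0.1, 0.7, -0.4]
opening: 0.0511
grip_force: 0.0
t: 5.85
tool_pos: [0.6366, 0.0323, 0.0819]
tool_rot: [2.222, 2.22, 0.001]
contact_force: [-0.9, 0.7, 0.3]
opening: -0.0
grip_force: 0.0
```

```bash
python3 - <<'E'
from m import *
o=status.get_obs();print(o['opening'],o['grip_force'],o['tool_pos'])
c=cam('wrist');s=cam('scene')
v=np.hstack([cv2.resize(c['img'],(400,300)),cv2.resize(s['img'][120:270,120:320],(400,300))])
cv2.imwrite('pics/w2.png',v[:,:,::-1])
E
```

```text
-1.187996703947228e-05 0.0 [0.63655313 0.03227481 0.08191217]
```

View pics/w2.png

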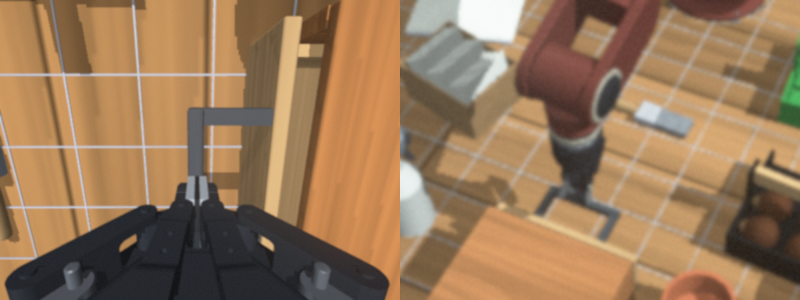

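The bar lines up with the shut fingers, but the reading shows zero opening. I'll check with a small pull.

```bash
python3 -m jog '[[0,0,0,0,-0.4,0,-1],[0,0,0,0,-0.4,0,-1],[0,0,0,0,0,0,-1]]' 
python3 - <<'E'
from m import *
c=cam('wrist')
print(proj(c,status.get_obs()['tool_pos'])*400/512)
cv2.imwrite('pics/w3.png',cv2.resize(c['img'][:,100:420],(640,768))[168:,:,::-1])
E
```

```text
t: 6.32
tool_pos: [0.6108, 0.0325, 0.0808]
tool_rot: [-2.222, -2.22, 0.001]
contact_force: [0.2, -0.3, -1.0]
opening: 0.0003
grip_force: 0.0
[197.17273084 174.6939882 ]
```

View pics/w3.png

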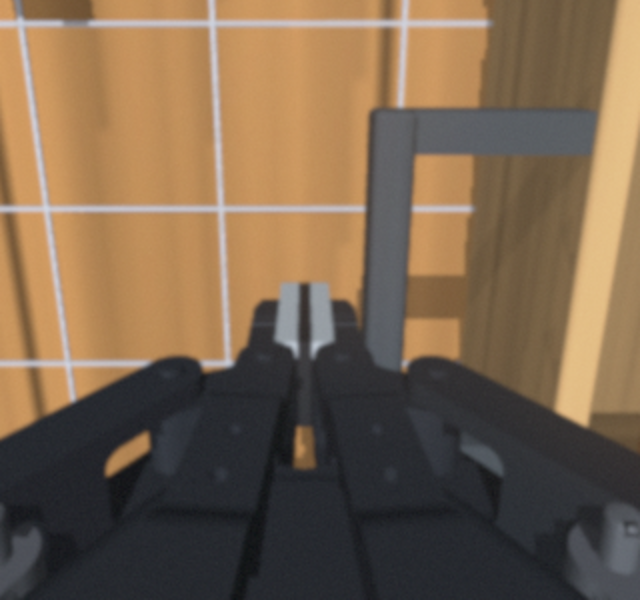

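The fingers are now in front of the bar. Corners read from the full picture are (286,139) and (307,139).

```bash
python3 - <<'E'
from m import *
c=cam('wrist');b=cam('top')
for p in((286,139),(307,139),(284,350/2+84),(302,350/2+84)): print([onz(c,p,z).round(4) for z in(.106,.09,.075)])
print(status.get_obs()['tool_pos'])
# triangulate far-left bar corner, using the top image
H=cv2.cvtColor(b['img'],cv2.COLOR_RGB2HSV)
print(H[115:146,254].tolist())
print(H[115:146,290].tolist())
cv2.imwrite('pics/t3.png',cv2.resize(b['img'][105:165,225:325],(800,480),interpolation=cv2.INTER_CUBIC)[:,:,::-1])
E
```

```text
[array([0.6301, 0.0917, 0.106 ]), array([0.6321, 0.0904, 0.09  ]), array([0.634 , 0.0892, 0.075 ])]
[array([0.6414, 0.0917, 0.106 ]), array([0.6447, 0.0904, 0.09  ]), array([0.6477, 0.0892, 0.075 ])]
[array([0.6314, 0.0194, 0.106 ]), array([0.6336, 0.0101, 0.09  ]), array([0.6356, 0.0014, 0.075 ])]
[array([0.6424, 0.0194, 0.106 ]), array([0.6458, 0.0101, 0.09  ]), array([0.649 , 0.0014, 0.075 ])]
[0.61210847 0.03232993 0.08119706]
[[14, 40, 183], [8, 59, 142], [9, 65, 146], [12, 55, 185], [8, 76, 154], [8, 79, 159], [5, 106, 149], [5, 111, 147], [4, 107, 143], [4, 110, 141], [3, 133, 134], [3, 132, 129], [3, 129, 128], [2, 128, 126], [3, 130, 124], [3, 126, 123], [3, 126, 119], [2, 128, 120], [3, 128, 118], [2, 128, 120], [3, 126, 121], [3, 124, 123], [3, 125, 120], [2, 120, 123], [3, 126, 123], [4, 124, 123], [3, 129, 123], [3, 126, 123], [3, 127, 124], [3, 123, 124], [3, 125, 124]]
[[4, 120, 144], [4, 121, 145], [4, 121, 141], [4, 120, 140], [3, 122, 138], [4, 123, 137], [3, 126, 132], [4, 124, 132], [3, 123, 129], [4, 126, 125], [4, 129, 123], [4, 125, 118], [3, 127, 114], [4, 124, 111], [5, 129, 105], [4, 124, 97], [4, 132, 87], [3, 129, 77], [0, 14, 56], [98, 44, 70], [102, 36, 70], [100, 34, 68], [100, 33, 69], [103, 35, 87], [99, 38, 67], [96, 36, 70], [99, 42, 61], [104, 113, 34], [17, 63, 222], [16, 114, 107], [19, 122, 71]]
```

View pics/t3.png

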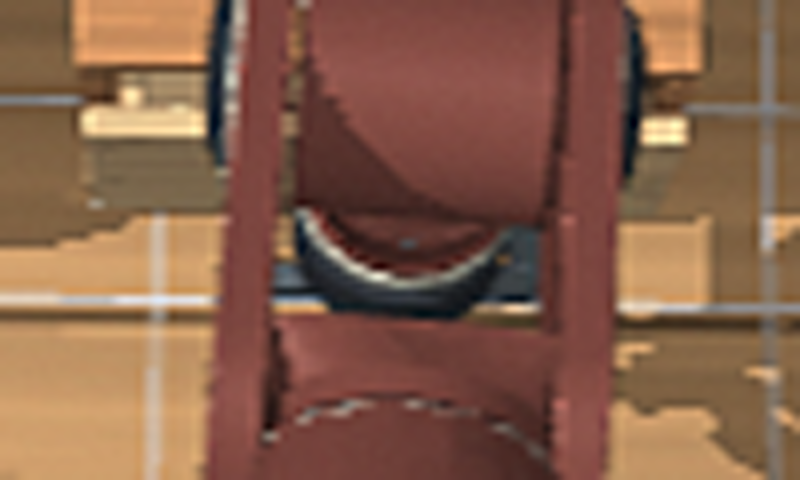

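Neither the bar nor the drawer moved, so the fingers may be above the bar. I'll compare the fingertip in the scene view and probe by touch.

```bash
python3 - <<'E'
from m import *
a=cam('scene')
p=status.get_obs()['tool_pos'];print('tcp',p,proj(a,p),proj(a,p+[0,0,.03]))
for q in((.6355,.0925,.106),(.6355,-.027,.106),(.6355,.0325,.106),(.6355,.0325,.09)):print(q,proj(a,q))
cv2.imwrite('pics/s4.png',cv2.resize(a['img'][180:255,150:250],(800,600),interpolation=cv2.INTER_CUBIC)[:,:,::-1])
E
python3 -m jog '[[0,0,0,0,0.4,0,-1],[0,0,0,0,0.4,0,-1]]'
```

```text
tcp [0.61225395 0.03236722 0.08119156] [215.97411901 217.91056111] [215.34790921 212.57051335]
(0.6355, 0.0925, 0.106) [229.62660181 225.85805092]
(0.6355, -0.027, 0.106) [195.11271323 212.76621738]
(0.6355, 0.0325, 0.106) [212.12025147 219.21752927]
(0.6355, 0.0325, 0.09) [212.48796575 222.04477478]
t: 6.78
tool_pos: [0.6373, 0.0323, 0.0812]
tool_rot: [2.222, 2.22, 0.001]
contact_force: [0.2, 0.4, 1.0]
opening: -0.0001
grip_force: 0.0
```

View pics/s4.png

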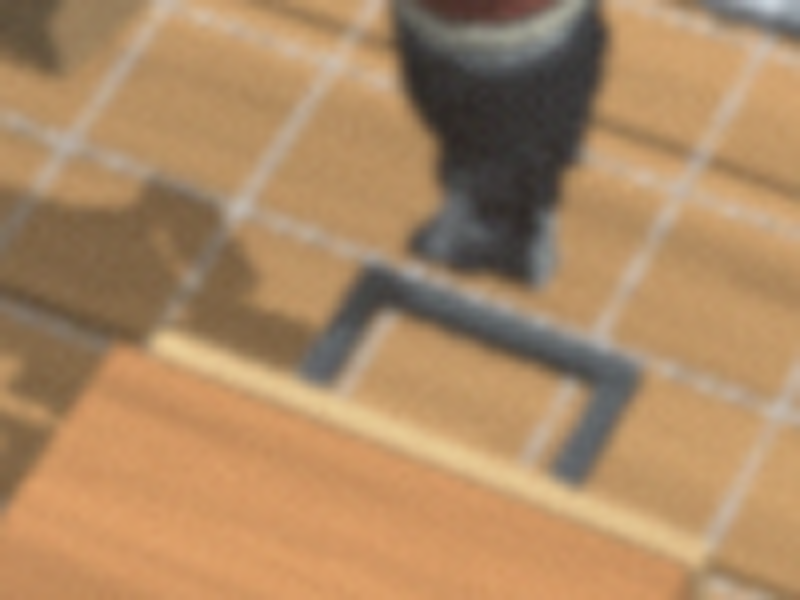

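Scene crop: the bar matches its predicted position at z=.106. The visible fingertip bottom at about (212,214) px sits above the predicted TCP (216,218). I'll triangulate the fingertip.

```bash
cat >> h.py <<'E'
def tri(d1,p1,d2,p2):
    c1,v1=ray(d1,p1);c2,v2=ray(d2,p2);v1=v1/np.linalg.norm(v1);v2=v2/np.linalg.norm(v2)
    s=np.linalg.lstsq(np.c_[v1,-v2],c2-c1,rcond=None)[0];a,b=c1+s[0]*v1,c2+s[1]*v2
    return (a+b)/2,np.linalg.norm(a-b)
E
python3 - <<'E'
from m import *
a=cam('scene');c=cam('wrist');p=status.get_obs()['tool_pos'];print(p,-c['Rm'].T@c['t'])
# present: the tool is +25 mm in x from the scene crop; shift by predicted px
d=proj(a,p)-proj(a,p-[.025,0,0])
for s in((211.9,214.7),(211,212.7),(217,215),(204,210)):print(s,tri(a,np.array(s)+d,c,(252,226)))
print(ctrl.hold_point_z,[x for x in dir(ctrl) if x[0]!='_'])
o=status.get_obs();print(o['q'])
E
```

```text
[0.6377253  0.03222324 0.08120918] [0.63867522 0.10318901 0.2515181 ]
(211.9, 214.7) (array([0.63826269, 0.02571096, 0.08896056]), np.float64(0.014387046518466255))
(211, 212.7) (array([0.63805872, 0.02591524, 0.09699458]), np.float64(0.020353021906136064))
(217, 215) (array([0.63884651, 0.03905269, 0.10349186]), np.float64(0.0012562449350986373))
(204, 210) (array([0.63782932, 0.01145159, 0.09192505]), np.float64(0.042928346660299155))
0.0187 ['MotionError', 'hold_point_z']
[-6.59943938e-02  1.84642928e-01  1.68161193e+00  3.01397392e-05
  1.27429331e+00 -6.53043716e-02]
```

Triangulation puts the tips about 25 mm higher than reported, which fits their passing over the bar. Going 25 mm deeper is safe for the gripper body either way.

```bash
python3 -m jog '[[0,0,0,0,0,-0.5,-1],[0,0,0,0,0,0,0.2],[0,0,0,0,0,0,0.2],[0,0,0,0,0,0.7,0.2],[0,0,0,0,0,0.6,0.2]]'
python3 -m jog '[[0,0,0,0,0,0,-1],[0,0,0,0,0,0,-1],[0,0,0,0,0,0,-1],[0,0,0,0,0,0,-1]]' 40
```

```text
t: 7.5
tool_pos: [0.6349, 0.0324, 0.0545]
tool_rot: [-2.221, -2.22, 0.002]
contact_force: [0.4, 0.2, 0.1]
opening: 0.0514
grip_force: 0.0
t: 8.0
tool_pos: [0.6361, 0.0323, 0.057]
tool_rot: [2.222, 2.22, 0.0]
contact_force: [0.4, -0.6, -3.8]
opening: 0.0113
grip_force: 41.8
```

Gripped, with the bar reading 11.3 mm. Pulling.

```bash
python3 -m jog '[[0,0,0,0,-0.5,0,-1],[0,0,0,0,-0.9,0,-1],[0,0,0,0,-0.9,0,-1],[0,0,0,0,-0.9,0,-1],[0,0,0,0,-0.9,0,-1]]'
python3 -m jog '[[0,0,0,0,-0.5,0,-1],[0,0,0,0,-0.4,0,-1],[0,0,0,0,0,0,-1]]'
python3 -m jog '[[0,0,0,0,-0.1,0,-1],[0,0,0,0,0,0,-1]]'
```

```text
t: 8.62
tool_pos: [0.5127, 0.0327, 0.0569]
tool_rot: [2.222, 2.22, 0.003]
contact_force: [2.6, 1.0, -3.4]
opening: 0.0112
grip_force: 42.2
t: 9.0
tool_pos: [0.4849, 0.0328, 0.0569]
tool_rot: [-2.221, -2.219, 0.001]
contact_force: [-1.2, 2.6, -2.8]
opening: 0.0108
grip_force: 42.3
t: 9.25
tool_pos: [0.4831, 0.0328, 0.0569]
tool_rot: [-2.222, -2.22, -0.001]
contact_force: [-0.2, 3.6, -4.2]
opening: 0.0107
grip_force: 42.0
```

```bash
python3 -m jog '[[0,0,0,0,-0.15,0,-1],[0,0,0,0,0,0,-1]]'
python3 -m jog '[[0,0,0,0,-0.15,0,-1],[0,0,0,0,0,0,-1]]'
```

```text
t: 9.5
tool_pos: [0.4783, 0.0328, 0.0569]
tool_rot: [-2.221, -2.22, -0.0]
contact_force: [0.4, 5.3, -4.7]
opening: 0.0111
grip_force: 42.0
t: 9.75
tool_pos: [0.4758, 0.0328, 0.057]
tool_rot: [2.22, 2.218, 0.007]
contact_force: [9.6, 5.3, -12.1]
opening: 0.0112
grip_force: 41.1
```

```bash
python3 -m jog '[[0,0,0,0,-0.1,0,-1],[0,0,0,0,0,0,-1],[0,0,0,0,0,0,-1]]'
python3 -m jog '[[0,0,0,0,0.1,0,-1],[0,0,0,0,0,0,0.1],[0,0,0,0,0,0,0.1],[0,0,0,0,0,-0.5,0.1],[0,0,0,0,0,-1,0.1]]'
python3 -m jog '[[0,0,0,0,0,-1,1],[0,0,0,0,0,-1,1],[0,0,0,0,0,-1,1],[0,0,0,0,0,-1,1]]'
```

```text
t: 10.12
tool_pos: [0.4761, 0.0328, 0.057]
tool_rot: [2.217, 2.214, 0.017]
contact_force: [22.7, 6.3, -22.3]
opening: 0.0111
grip_force: 40.0
t: 10.75
tool_pos: [0.4732, 0.0322, 0.1025]
tool_rot: [-2.221, -2.22, 0.003]
contact_force: [0.6, 0.5, 0.4]
opening: 0.047
grip_force: 0.0
t: 11.25
tool_pos: [0.4742, 0.0322, 0.2248]
tool_rot: [2.221, 2.219, 0.002]
contact_force: [0.6, -0.1, -0.1]
opening: 0.0852
grip_force: 0.0
```

The drawer hit its stop, so drawer_in is at about (.583,.033). Now I'll go above the trug handle and refine from the wrist view.

```bash
python3 -m jog '[[0,0,0,1,0.05,0,1],[0,0,0,1,0.05,0,1],[0,0,0,1,0.05,0,1],[0,0,0,1,0.05,0,1],[0,0,0,1,0.05,0,1]]'
python3 -m jog '[[0,0,0,1,0.05,0,1],[0,0,0,1,0.05,0,1],[0,0,0,1,0.05,0,1],[0,0,0,1,0.05,0,1],[0,0,0,0.9,0.05,0,1]]'
python3 -m jog '[[0,0,0,0,0,0,1],[0,0,0,0,0,0,1]]'
python3 - <<'E'
from m import *
c=cam('wrist');b=cam('top');print(status.get_obs()['tool_pos'])
f=lambda h:(h[...,2]>150)&(h[...,0]<30)&(h[...,0]>12)&(h[...,1]<125)
p=proj(c,(.49,.33,.13));print('pred',p)
x,y=p.astype(int);roi=(max(0,x-80),max(0,y-140),x+80,min(384,y+140))
cn,n=blob(c,roi,f);r=cv2.minAreaRect(cn);print(n,r)
for q in cv2.boxPoints(r):print(q,onz(c,q,.13).round(4))
np.save('w5.npy',c['img']);np.save('t5.npy',b['img'])
# drawer in top view: front panel blob
cn,n=blob(b,(225,135,325,175),lambda h:(h[...,2]>190)&(h[...,0]<30)&(h[...,0]>12)&(h[...,1]<130))
r=cv2.minAreaRect(cn);print('panel',n,r)
for q in cv2.boxPoints(r):print(q,onz(b,q,.106).round(4))
E
```

```text
t: 11.88
tool_pos: [0.4819, 0.1832, 0.2239]
tool_rot: [2.221, 2.219, 0.002]
contact_force: [-0.4, -0.1, 0.1]
opening: 0.0853
grip_force: 0.0
t: 12.5
tool_pos: [0.4895, 0.3304, 0.2239]
tool_rot: [2.221, 2.22, 0.003]
contact_force: [0.5, -0.1, -0.7]
opening: 0.0854
grip_force: 0.0
t: 12.75
tool_pos: [0.4894, 0.3288, 0.2229]
tool_rot: [2.222, 2.22, 0.001]
contact_force: [0.3, -0.1, -0.3]
opening: 0.0855
grip_force: 0.0
[0.48942665 0.32855161 0.22254815]
pred [252.15755979 187.24498619]
4550 ((251.5, 241.0), (159.0, 170.0), 0.0)
[172. 326.] [0.3934 0.1572 0.13  ]
[172. 156.] [0.4105 0.3621 0.13  ]
[331. 156.] [0.5683 0.362  0.13  ]
[331. 326.] [0.5849 0.157  0.13  ]
panel 1020 ((282.5, 151.5), (33.0, 35.0), 90.0)
[265. 135.] [0.648  0.0533 0.106 ]
[300. 135.] [ 0.6495 -0.0546  0.106 ]
[300. 168.] [ 0.5454 -0.0537  0.106 ]
[265. 168.] [0.5441 0.0528 0.106 ]
```

```bash
python3 - <<'E'
from m import *
c=cam('wrist')
f=lambda h:(h[...,2]>200)&(h[...,0]<30)&(h[...,0]>12)&(h[...,1]<112)&(h[...,1]>70)
cn,n=blob(c,(200,80,310,260),f);r=cv2.minAreaRect(cn);print(n,r)
for q in cv2.boxPoints(r):print(q,onz(c,q,.13).round(4))
H=cv2.cvtColor(c['img'],cv2.COLOR_RGB2HSV)
print(H[150,225:285:2].tolist()); print(H[190,225:285:2].tolist())
E
```

```text
1638 ((253.42645263671875, 179.9713134765625), (13.333345413208008, 138.62681579589844), 2.8624050617218018)
[243.30675 248.86533] [0.4802 0.2599 0.13  ]
[250.22943 110.41147] [0.4882 0.405  0.13  ]
[263.54614 111.0773 ] [0.5008 0.4044 0.13  ]
[256.62347 249.53116] [0.4948 0.2591 0.13  ]
[[5, 45, 63], [10, 93, 77], [12, 138, 94], [11, 141, 105], [11, 141, 112], [11, 138, 111], [10, 140, 115], [11, 144, 119], [10, 142, 120], [11, 144, 122], [11, 142, 115], [13, 123, 120], [18, 104, 236], [23, 79, 253], [24, 73, 253], [25, 71, 254], [24, 74, 253], [23, 82, 252], [17, 110, 224], [16, 114, 103], [13, 85, 63], [8, 73, 66], [7, 66, 66], [12, 119, 75], [11, 136, 90], [11, 136, 105], [11, 140, 111], [10, 140, 115], [11, 143, 118], [11, 142, 117]]
[[10, 129, 105], [11, 143, 116], [12, 145, 123], [11, 143, 128], [11, 145, 134], [11, 144, 138], [11, 145, 142], [11, 145, 149], [11, 148, 150], [11, 145, 146], [12, 136, 146], [17, 108, 230], [22, 83, 252], [23, 79, 252], [23, 80, 252], [23, 81, 252], [23, 82, 252], [16, 108, 217], [13, 115, 95], [9, 96, 69], [11, 108, 78], [11, 137, 106], [10, 139, 117], [11, 141, 125], [11, 140, 129], [11, 142, 131], [11, 139, 136], [11, 145, 139], [11, 141, 146], [10, 143, 148]]
```

```bash
python3 -m jog '[[0,0,0.56,0.12,0.05,0,0.1],[0,0,0,0,0,1,0.1],[0,0,0,0,0,1,0.1],[0,0,0,0,0,1,0.1],[0,0,0,0,0,0.7,0.1]]'
python3 -m jog '[[0,0,0,0,0,0.7,0.1],[0,0,0,0,0,0.6,0.1],[0,0,0,0,0,0.3,0.1],[0,0,0,0,0,0,0.1]]'
python3 -m jog '[[0,0,0,0,0,0,-1],[0,0,0,0,0,0,-1],[0,0,0,0,0,0,-1],[0,0,0,0,0,0,-1]]' 100
```

```text
t: 13.52
tool_pos: [0.4903, 0.3321, 0.1095]
tool_rot: [-2.276, -2.165, 0.002]
contact_force: [0.1, -0.3, -0.7]
opening: 0.0469
grip_force: 0.0
t: 14.02
tool_pos: [0.4905, 0.3329, 0.0624]
tool_rot: [-2.276, -2.166, 0.002]
contact_force: [0.2, 0.4, 0.2]
opening: 0.0468
grip_force: 0.0
t: 14.52
tool_pos: [0.4913, 0.3335, 0.0643]
tool_rot: [2.275, 2.166, 0.003]
contact_force: [-1.6, -0.3, 6.0]
opening: 0.013
grip_force: 98.7
```

Gripped (13 mm). Lifting gently and checking.

```bash
python3 -m jog '[[0,0,0,0,0,-0.2,-1],[0,0,0,0,0,-0.3,-1],[0,0,0,0,0,-0.3,-1],[0,0,0,0,0,0,-1]]' 110
python3 - <<'E'
from m import *
c=cam('wrist');s=cam('scene')
v=np.hstack([cv2.resize(c['img'],(400,300)),cv2.resize(s['img'][150:300,230:430],(400,300))])
v=np.hstack([cv2.resize(c['img'][100:300,130:400],(400,300)),cv2.resize(s['img'][160:280,240:400],(400,300))])
cv2.imwrite('pics/w6.png',v[:,:,::-1])
E
```

```text
t: 15.02
tool_pos: [0.4914, 0.3334, 0.088]
tool_rot: [2.275, 2.165, 0.003]
contact_force: [0.1, -0.5, -6.6]
opening: 0.0124
grip_force: 107.2
```

View pics/w6.png

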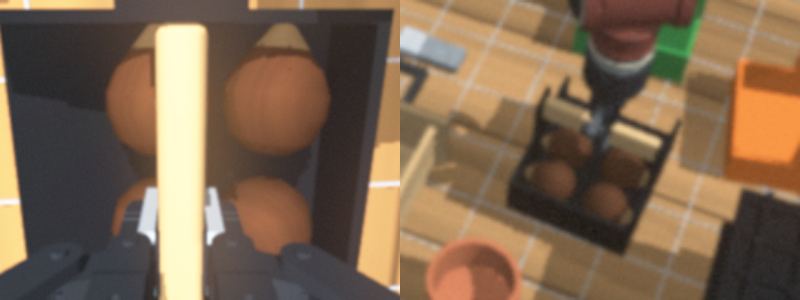

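The trug is held level at mid-bar with all four bulbs inside. The wrist force of 6.6 N matches the full load. Lifting and carrying it over.

```bash
python3 -m jog '[[0,0,0,0,0,-0.5,-1],[0,0,0,0,0,-0.8,-1],[0,0,-0.2,0,0,-0.9,-1],[0,0,-0.25,0,0,-0.9,-1],[0,0,-0.2,0,0,-0.9,-1]]'
python3 -m jog '[[0,0,0,0,0,-0.6,-1],[0,0,0,-0.4,0,-0.4,-1],[0,0,0,-0.6,0,0,-1],[0,0,0,-0.8,0,0,-1],[0,0,0,-0.8,0,0,-1]]'
python3 -m jog '[[0,0,0,-0.8,0,0,-1],[0,0,0,-0.8,0,0,-1],[0,0,0,-0.8,0,0,-1],[0,0,0,-0.8,0,0,-1],[0,0,0,-0.8,0,0,-1]]'
python3 -m jog '[[0,0,0,-0.8,0,0,-1],[0,0,0,-0.8,0,0,-1],[0,0,0,-0.8,0,0,-1],[0,0,0,-0.6,0,0,-1],[0,0,0,-0.3,0,0,-1]]'
```

```text
t: 15.75
tool_pos: [0.4907, 0.333, 0.2088]
tool_rot: [2.213, 2.23, 0.001]
contact_force: [-0.9, -0.4, -6.8]
opening: 0.013
grip_force: 107.6
t: 16.38
tool_pos: [0.4904, 0.2528, 0.2351]
tool_rot: [-2.214, -2.228, 0.005]
contact_force: [-0.5, -0.6, -6.8]
opening: 0.0126
grip_force: 107.6
t: 17.0
tool_pos: [0.4909, 0.1329, 0.2352]
tool_rot: [-2.214, -2.227, 0.004]
contact_force: [-0.0, 0.4, -6.5]
opening: 0.0127
grip_force: 107.6
t: 17.62
tool_pos: [0.4923, 0.0348, 0.2362]
tool_rot: [-2.214, -2.227, 0.001]
contact_force: [0.6, -0.2, -6.9]
opening: 0.0129
grip_force: 107.6
```

```bash
python3 -m jog '[[0,0,0,0,0.2,0,-1],[0,0,0,0,0.4,0,-1],[0,0,0,0,0.6,0,-1],[0,0,0,0,0.6,0,-1],[0,0,0,0,0.6,0,-1]]'
python3 -m jog '[[0,0,0,0,0.6,0,-1],[0,0,0,0,0.6,0,-1],[0,0,0,0,0.6,0,-1],[0,0,0,0,0.6,0,-1],[0,0,0,0,0.6,0,-1]]'
python3 -m jog '[[0,0,0,0,0.6,0,-1],[0,0,0,0,0.4,0,-1],[0,0,0,0,0.2,0,-1],[0,0,0,0,0,0,-1]]'
python3 -m jog '[[-0.5,0,0,0,0,0,-1],[-0.6,0,0,0,0,0,-1],[-0.6,0,0,0,0,0,-1],[-0.3,0,0,0,0,0,-1],[0,0,0,0,0,0,-1]]'
python3 - <<'E'
from m import *
b=cam('top');s=cam('scene')
v=np.hstack([cv2.resize(b['img'][80:200,200:360],(400,300)),cv2.resize(s['img'][150:300,130:330],(400,300))])
cv2.imwrite('pics/w7.png',v[:,:,::-1])
o=status.get_obs();T=R.from_rotvec(o['tool_rot']);p=o['tool_pos'];print(p,T.as_matrix().round(3))
for n,l in(('A',(0,-.095,.039)),('B',(0,-.095,.064))):
  w=p+T.apply(l)+(0 if n=='A' else np.array([0,0,.025]));print(n,'lip',w.round(4),'rel drawer_in',(w-[.583,.033,.022]).round(3),proj(b,w),proj(s,w))
E
```

```text
t: 18.25
tool_pos: [0.5663, 0.0375, 0.2368]
tool_rot: [-2.212, -2.231, -0.0]
contact_force: [-0.4, 0.4, -5.7]
opening: 0.0128
grip_force: 107.6
t: 18.88
tool_pos: [0.6563, 0.0383, 0.2362]
tool_rot: [-2.211, -2.231, 0.0]
contact_force: [0.7, 0.6, -6.3]
opening: 0.0124
grip_force: 107.6
t: 19.38
tool_pos: [0.691, 0.0377, 0.2367]
tool_rot: [-2.213, -2.229, 0.001]
contact_force: [0.4, 0.4, -7.3]
opening: 0.0128
grip_force: 107.6
t: 20.0
tool_pos: [0.6902, 0.0375, 0.2371]
tool_rot: [2.123, 2.139, 0.186]
contact_force: [0.3, 0.1, -6.4]
opening: 0.0126
grip_force: 107.6
[0.69079418 0.03743623 0.23712642] [[-0.007  0.985  0.173]
 [ 1.     0.007  0.001]
 [-0.     0.173 -0.985]]
A lip [0.604  0.0368 0.1823] rel drawer_in [0.021 0.004 0.16 ] [271.48547788 142.06576972] [216.34711397 197.60748655]
B lip [0.6083 0.0368 0.1826] rel drawer_in [0.025 0.004 0.161] [271.48525303 140.57987085] [215.69832112 198.60746995]
```

View pics/w7.png

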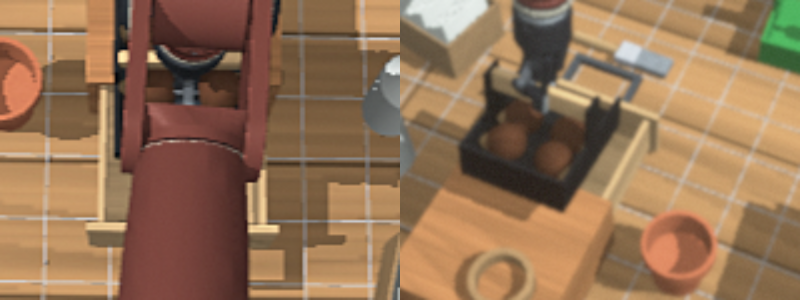

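Both views show the trug above the open drawer with its bulbs still in. The top crop puts the drawer front panel at (88-278,233), so the trug is about 6 mm too far left. I'll shift it, lower it, then tip slowly.

```bash
python3 -m jog '[[0,0,0,-0.2,-0.05,0.3,-1],[0,0,0,0,-0.1,0.5,-1],[0,0,0,0,-0.02,0.2,-1]]'
python3 -m jog '[[-0.6,0,0,0,0,0,-1],[-0.7,0,0,0,0,0,-1],[-0.7,0,0,0,0,0,-1],[-0.4,0,0,0,0,0,-1],[0,0,0,0,0,0,-1]]'
python3 -m jog '[[-0.4,0,0,0,0,0,-1],[-0.4,0,0,0,0,0,-1],[0,0,0,0,0,0,-1],[0,0,0,0,0,0,-1]]'
python3 -m jog '[[-0.4,0,0,0,0,0,-1],[-0.4,0,0,0,0,0,-1],[0,0,0,0,0,0,-1],[0,0,0,0,0,0,-1]]'
```

```text
t: 20.48
tool_pos: [0.6898, 0.0314, 0.2033]
tool_rot: [2.126, 2.14, 0.183]
contact_force: [-0.5, 0.2, -6.8]
opening: 0.0128
grip_force: 107.6
t: 21.1
tool_pos: [0.6899, 0.0316, 0.2052]
tool_rot: [2.006, 2.021, 0.39]
contact_force: [-0.2, 0.5, -6.2]
opening: 0.0125
grip_force: 107.8
t: 21.6
tool_pos: [0.6914, 0.0315, 0.2067]
tool_rot: [1.963, 1.977, 0.456]
contact_force: [0.3, -0.2, -6.5]
opening: 0.0128
grip_force: 108.0
t: 22.1
tool_pos: [0.6917, 0.0314, 0.2074]
tool_rot: [1.92, 1.934, 0.519]
contact_force: [-0.4, 0.2, -4.9]
opening: 0.0124
grip_force: 108.2
```

Two bulbs appear to be out, since the load fell from 6.5 to 4.9 N. Continuing.

```bash
python3 -m jog '[[0,0,0,0,0,0,-1],[0,0,0,0,0,0,-1],[0,0,0,0,0,0,-1],[0,0,0,0,0,0,-1]]'
python3 -m jog '[[-0.4,0,0,0,0,0,-1],[-0.4,0,0,0,0,0,-1],[0,0,0,0,0,0,-1],[0,0,0,0,0,0,-1],[0,0,0,0,0,0,-1]]'
python3 -m jog '[[-0.4,0,0,0,0,0,-1],[-0.4,0,0,0,0,0,-1],[0,0,0,0,0,0,-1],[0,0,0,0,0,0,-1],[0,0,0,0,0,0,-1]]'
```

```text
t: 22.6
tool_pos: [0.6914, 0.0314, 0.2071]
tool_rot: [1.92, 1.934, 0.519]
contact_force: [1.0, 0.2, -4.3]
opening: 0.0129
grip_force: 108.2
t: 23.22
tool_pos: [0.6915, 0.0314, 0.2071]
tool_rot: [1.877, 1.891, 0.578]
contact_force: [-1.4, 0.4, -3.0]
opening: 0.0126
grip_force: 108.3
t: 23.85
tool_pos: [0.6915, 0.0314, 0.2071]
tool_rot: [1.833, 1.846, 0.636]
contact_force: [0.1, 0.2, -3.5]
opening: 0.013
grip_force: 108.3
```

The load is now 3.5 N, so the trug is empty. Raising it, levelling and checking the drawer by colour.

```bash
python3 -m jog '[[0,0,0,0,0.3,-0.4,-1],[0,0,0,0,0.6,-0.8,-1],[0,0,0,0,0.6,-0.8,-1],[0.5,0,0,0,0,0,-1],[0.9,0,0,0,0,0,-1]]'
python3 -m jog '[[0.9,0,0,0,0,0,-1],[0.9,0,0,0,0,0,-1],[0.9,0,0,0,0,0,-1],[0.9,0,0,0,0,0,-1],[0.9,0,0,0,0,0,-1]]'
python3 -m jog '[[0.9,0,0,0,0,0,-1],[0.6,0,0,0,0,0,-1],[0,0,0,0,0,0,-1],[0,0,0,0,0,0,-1]]'
python3 -c "
from h import *
o=status.get_obs();print(o['tool_pos'],R.from_rotvec(o['tool_rot']).as_matrix().round(3))"
```

```text
t: 24.48
tool_pos: [0.6896, 0.0314, 0.2839]
tool_rot: [1.91, 1.923, 0.533]
contact_force: [0.6, -0.3, -4.2]
opening: 0.0131
grip_force: 108.4
t: 25.1
tool_pos: [0.6907, 0.0314, 0.2839]
tool_rot: [2.136, 2.151, 0.161]
contact_force: [0.6, 0.1, -2.5]
opening: 0.0127
grip_force: 108.3
t: 25.6
tool_pos: [0.69, 0.0315, 0.2824]
tool_rot: [2.204, 2.219, 0.022]
contact_force: [0.4, 0.1, -3.7]
opening: 0.0129
grip_force: 108.3
[0.68999292 0.03148221 0.28241985] [[-0.007  1.     0.02 ]
 [ 1.     0.007  0.   ]
 [-0.     0.02  -1.   ]]
```

```bash
python3 -m jog '[[0.23,0,0,0,-0.5,0,-1],[0,0,0,0,-0.9,0,-1],[0,0,0,0,-0.9,0,-1],[0,0,0,0,-0.9,0,-1],[0,0,0,0,-0.9,0,-1]]'
python3 -m jog '[[0,0,0,0,-0.9,0,-1],[0,0,0,0,-0.9,0,-1],[0,0,0,0,-0.7,0,-1],[0,0,0,0.5,0,0,-1],[0,0,0,0.9,0,0,-1]]'
python3 -m jog '[[0,0,0,0.9,0,0,-1],[0,0,0,0.9,0,0,-1],[0,0,0,0.9,0,0,-1],[0,0,0,0.9,0,0,-1],[0,0,0,0.9,0,0,-1]]'
python3 -m jog '[[0,0,0,0.9,0,0,-1],[0,0,0,0.9,0,0,-1],[0,0,0,0.9,0,0,-1],[0,0,0,0.9,0,0,-1],[0,0,0,0.5,0,0,-1]]'
python3 -m jog '[[0,0,0,0,0,0,-1],[0,0,0,0,0,0.5,-1],[0,0,0,0,0,0.5,-1]]'
python3 - <<'E'
from m import *
o=status.get_obs();print(o['tool_pos'],R.from_rotvec(o['tool_rot']).as_matrix().round(3))
b=cam('top');h=cv2.cvtColor(b['img'],cv2.COLOR_RGB2HSV).astype(int)
x0,y0,x1,y1=235,105,315,180
sub=h[y0:y1,x0:x1]
for l in range(0,75,3): print(' '.join('%3d'%v if s>140 else ' . ' for (hh,s,v) in sub[l,::3]))
E
```

```text
t: 26.22
tool_pos: [0.5647, 0.0306, 0.2819]
tool_rot: [-2.212, -2.228, 0.003]
contact_force: [1.0, -0.3, -2.4]
opening: 0.0127
grip_force: 108.4
t: 26.85
tool_pos: [0.491, 0.0725, 0.2822]
tool_rot: [-2.214, -2.227, 0.001]
contact_force: [0.7, -0.3, -3.5]
opening: 0.0131
grip_force: 108.5
t: 27.48
tool_pos: [0.49, 0.2086, 0.2819]
tool_rot: [-2.211, -2.229, 0.002]
contact_force: [0.3, -0.4, -3.0]
opening: 0.0129
grip_force: 108.5
t: 28.1
tool_pos: [0.4889, 0.3316, 0.2816]
tool_rot: [-2.21, -2.23, 0.003]
contact_force: [-0.4, 0.3, -3.3]
opening: 0.0128
grip_force: 108.5
t: 28.48
tool_pos: [0.4893, 0.3291, 0.2504]
tool_rot: [-2.213, -2.227, 0.004]
contact_force: [0.8, 0.2, -3.7]
opening: 0.0126
grip_force: 108.6
[0.48928461 0.32912246 0.25036552] [[-0.006  1.    -0.003]
 [ 1.     0.006 -0.001]
 [-0.001 -0.003 -1.   ]]
 .   .   .   .   .   .   .   .   .   .   .   .   .   .   .   .   .   .   .   .   .   .   .   .   .   .   . 
 .   .   .   .   .   .   .   .   .   .   .   .   .   .   .   .   .   .   .   .   .   .   .   .   .   .   . 
 .   .   .   .   .   .   .   .   .   .   .   .   .   .   .
[... 1724 characters left out ...]
   .   .   87  .  107  .   .   .   .   .   .   .   . 
 .   .   .   .   .   .   .   .   .   .   .   .   29  .   .   .   75  .   .   .   .   .   .   .   .   .   . 
 .   .   .   .   .   .   .   .   .   .   .   .   .   .   .   .   .   51  .   .   .   .   .   .   .   .   . 
 .   .   .   .   .   .   20  41  51  52  50  .   .   .   .   .   .   25  50  57  52  .   .   .   .   .   . 
 .   .   .   .   .   .   .   .   .   .   .   .   .   .   .   .   .   .   .   .   .   .   .   .   .   .   . 
 .   .   .   .   .   .   .   .   .   .   .   .   .   .   .   .   .   .   .   .   .   .   .   .   .   .   . 
 .   .   .   .   .   .   .   .   .   .   .   .   .   .   .   .   .   .   .   .   .   .   .   .   .   .   .
```

Lowering the trug.

```bash
python3 -m jog '[[0,0,0,0,0,0.8,-1],[0,0,0,0,0,1,-1],[0,0,0,0,0,1,-1],[0,0,0,0,0,1,-1],[0,0,0,0,0,0.9,-1]]'
python3 -m jog '[[0,0,0,0,0,0.5,-1],[0,0,0,0,0,0.3,-1],[0,0,0,0,0,0.2,-1],[0,0,0,0,0,0,-1],[0,0,0,0,0,0,-1]]'
```

```text
t: 29.15
tool_pos: [0.4884, 0.3291, 0.1086]
tool_rot: [-2.213, -2.227, 0.006]
contact_force: [0.7, 0.1, -3.5]
opening: 0.0127
grip_force: 108.6
t: 29.78
tool_pos: [0.4896, 0.3304, 0.0818]
tool_rot: [-2.212, -2.229, 0.0]
contact_force: [1.0, 0.1, -3.3]
opening: 0.0126
grip_force: 108.3
```

```bash
python3 -m jog '[[0,0,0,0,0,0.3,-1],[0,0,0,0,0,0.15,-1],[0,0,0,0,0,0,-1],[0,0,0,0,0,0,-1]]'
python3 -m jog '[[0,0,0,0,0,0.1,-1],[0,0,0,0,0,0,-1],[0,0,0,0,0,0,-1]]'
```

```text
t: 30.28
tool_pos: [0.4889, 0.33, 0.0672]
tool_rot: [-2.212, -2.228, 0.003]
contact_force: [-0.5, 0.4, -2.9]
opening: 0.013
grip_force: 108.5
t: 30.65
tool_pos: [0.4891, 0.3301, 0.0645]
tool_rot: [-2.212, -2.228, 0.002]
contact_force: [-0.1, 1.0, -3.5]
opening: 0.0125
grip_force: 108.5
```

```bash
python3 -m jog '[[0,0,0,0,0,0.08,-1],[0,0,0,0,0,0,-1],[0,0,0,0,0,0,-1]]'
python3 -m jog '[[0,0,0,0,0,0.06,-1],[0,0,0,0,0,0,-1],[0,0,0,0,0,0,-1]]'
```

```text
t: 31.02
tool_pos: [0.4893, 0.3303, 0.0643]
tool_rot: [-2.212, -2.228, 0.002]
contact_force: [-5.4, -2.0, 8.0]
opening: 0.0127
grip_force: 110.0
t: 31.4
tool_pos: [0.4895, 0.3305, 0.0643]
tool_rot: [-2.212, -2.229, 0.002]
contact_force: [-9.4, -4.8, 16.2]
opening: 0.0126
grip_force: 111.2
```

It is on the bench. Easing off, releasing and rising.

```bash
python3 -m jog '[[0,0,0,0,0,-0.08,-1],[0,0,0,0,0,0,-0.5],[0,0,0,0,0,0,0],[0,0,0,0,0,0,0.1],[0,0,0,0,0,0,0.1]]' 
python3 -m jog '[[0,0,0,0,0,-0.3,0.1],[0,0,0,0,0,-0.6,0.1],[0,0,0,0,0,-1,0.1],[0,0,0,0,0,-1,0.1],[0,0,0,0,0,-1,0.1]]'
python3 -m jog '[[0,0,0,0,0,-1,0.1],[0,0,0,0,0,-1,0.1],[0,0,0,0,-0.5,-0.5,0.1],[0,0,0,0,-1,0,0.1],[0,0,0,0,-1,0,0.1]]'
python3 - <<'E'
from m import *
b=cam('top')
def fnd(d,roi,f):
    x0,y0,x1,y1=roi;h=cv2.cvtColor(d['img'],cv2.COLOR_RGB2HSV)[y0:y1,x0:x1].astype(int)
    n,l,s,c=cv2.connectedComponentsWithStats(f(h).astype(np.uint8));return [(s[i].tolist(),(c[i]+[x0,y0]).round(1).tolist()) for i in range(1,n) if s[i,4]>15]
f=lambda h:(h[...,0]<=13)&(h[...,1]>90)&(h[...,2]<125)&(h[...,2]>35)
print('drawer',fnd(b,(235,112,315,175),f)); print('trug',fnd(b,(140,150,210,225),f))
for x,y,z in((.583,.03,.022),(.545,.125,.095),(.713,-.065,.095),(.713,.125,.095)):print(proj(b,(x,y,z)))
h=cv2.cvtColor(b['img'],cv2.COLOR_RGB2HSV)
for r in(130,140,150,160): print(r,h[r,240:310:3].tolist())
E
```

```text
t: 32.02
tool_pos: [0.4888, 0.33, 0.0622]
tool_rot: [-2.212, -2.228, 0.003]
contact_force: [-0.5, -0.1, -0.0]
opening: 0.047
grip_force: 0.0
t: 32.65
tool_pos: [0.4896, 0.3302, 0.1824]
tool_rot: [-2.213, -2.229, -0.0]
contact_force: [0.2, -0.0, 0.7]
opening: 0.0472
grip_force: 0.0
t: 33.28
tool_pos: [0.4127, 0.3293, 0.2551]
tool_rot: [-2.212, -2.228, 0.003]
contact_force: [0.2, 0.9, -0.8]
opening: 0.0469
grip_force: 0.0
drawer [([0, 1, 13, 12, 37], [238.4, 116.8]), ([61, 2, 16, 12, 41], [306.3, 117.1]), ([10, 26, 17, 18, 211], [253.2, 146.9]), ([34, 38, 32, 19, 408], [284.1, 159.3]), ([16, 43, 16, 14, 175], [258.7, 162.3])]
trug [([0, 0, 17, 55, 462], [146.0, 183.4]), ([12, 15, 36, 60, 187], [173.2, 200.3]), ([24, 67, 13, 8, 57], [169.9, 221.9])]
[271.25165222 161.98226335]
[241.25958593 168.21669091]
[302.74439751 116.5238574 ]
[242.04584559 115.63576534]
130 [[17, 101, 222], [17, 98, 135], [17, 97, 160], [16, 97, 161], [17, 98, 162], [17, 97, 166], [17, 97, 165], [17, 99, 163], [17, 99, 154], [20, 86, 239], [20, 88, 238], [19, 89, 238], [19, 90, 238], [19, 90, 237], [19, 90, 237], 
[... 549 characters left out ...]
38], [10, 134, 61], [10, 132, 108], [11, 139, 97], [9, 131, 68], [16, 105, 124], [16, 98, 148], [17, 101, 147], [16, 98, 148], [14, 120, 89], [10, 140, 62], [11, 141, 49], [16, 99, 217], [17, 100, 227], [17, 97, 220], [17, 99, 213], [17, 98, 211], [17, 98, 214], [17, 101, 208], [17, 100, 194], [16, 109, 176], [16, 122, 134]]
160 [[20, 90, 239], [17, 98, 159], [17, 97, 160], [18, 93, 164], [8, 147, 64], [10, 135, 102], [11, 142, 99], [11, 133, 88], [11, 132, 62], [17, 101, 149], [8, 148, 76], [11, 135, 102], [11, 137, 108], [10, 135, 106], [12, 121, 114], [11, 137, 110], [11, 141, 112], [11, 134, 103], [11, 141, 94], [9, 135, 85], [16, 107, 134], [17, 98, 179], [17, 105, 195], [14, 120, 119]]
```

Masks show the four bulbs lying in the drawer (blob areas 211, 175 and 408, the last being two bulbs). A final numeric check of the drawer and trug, then hand in.

```bash
python3 -m jog '[[0,0,0,0,0,0,0.1],[0,0,0,0,0,0,0.1]]' | tail -3
python3 - <<'E'
from m import *
b=cam('top');c,n=blob(b,(140,165,210,200),lambda h:(h[...,2]>220)&(h[...,0]<30)&(h[...,1]<105)&(h[...,1]>70))
r=cv2.minAreaRect(c);print(n,[onz(b,q,.13).round(3).tolist() for q in cv2.boxPoints(r)])
h=cv2.cvtColor(b['img'],cv2.COLOR_RGB2HSV)
print([ (r,h[r,240].tolist(),onz(b,(240,r),.106)[0].round(3)) for r in range(166,182)])
c,n=blob(b,(235,173,310,210),lambda h:(h[...,2]<120)&(h[...,1]<130)&(h[...,0]>80));print('handle x',n,onz(b,c.max(0),.106).round(3),onz(b,c.min(0),.106).round(3))
E
```

```text
contact_force: [-0.1, -0.3, -0.1]
opening: 0.047
grip_force: 0.0
117 [[0.493, 0.342, 0.13], [0.494, 0.257, 0.13], [0.485, 0.257, 0.13], [0.484, 0.342, 0.13]]
[(166, [20, 90, 245], np.float64(0.549)), (167, [19, 91, 247], np.float64(0.546)), (168, [17, 102, 213], np.float64(0.543)), (169, [20, 90, 241], np.float64(0.54)), (170, [18, 95, 229], np.float64(0.537)), (171, [18, 94, 242], np.float64(0.534)), (172, [17, 99, 142], np.float64(0.531)), (173, [18, 95, 113], np.float64(0.528)), (174, [17, 100, 115], np.float64(0.525)), (175, [17, 97, 118], np.float64(0.522)), (176, [17, 95, 116], np.float64(0.518)), (177, [17, 92, 117], np.float64(0.515)), (178, [15, 108, 116], np.float64(0.512)), (179, [15, 124, 206], np.float64(0.509)), (180, [16, 122, 199], np.float64(0.506)), (181, [15, 124, 195], np.float64(0.503))]
handle x 241 [ 0.468 -0.026  0.106] [0.528 0.089 0.106]
```

```bash
python3 -c "from station import finish_job; print(finish_job())"
```

```text
the job is handed in; nothing more can be done
None
```

I handed the job in at about 34 s of the 72 s limit. By camera and force readings, the drawer is out to its stop, all four bulbs are in it, and the empty trug is back on the bench with the gripper clear. The hand-in call gave no verdict, and I didn't re-measure the seed box, pot, spray bottle or brush, though no contact with any of them showed up.

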